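# Press the filter's end cap home with the bench locking pliers, then release them

### The arm

A 6-joint arm with a two-finger parallel gripper is mounted at the origin on the work surface. World frame = base frame: x ahead of the robot, y to its left, z up, the work surface at z = 0. Lengths are in m, angles in rad, forces in N, time in s.
With the tool pointing down it reaches from about 0.375 to 0.9 m from the base axis. Payload 3.1 kg.
Tool frame: the origin (TCP) lies at the centre of the arm's flange, where the gripper is bolted on; the fingertips stand robot.tip_extent ahead of it and the grasp point (between the pads) lies 164 mm ahead of it (robot.tip_extent is the distance from the TCP to the fingertips, in m); z points along the fingers, y is the line along which they close (so a half turn about z gives the same grasp; the last joint's range is limited). The gripper opens to 87 mm and grips with 3 to 60 N. Pads are 19 mm wide; open, the fingers measure 117 mm over their backs; the gripper's body (75 mm by 190 mm) begins 51 mm behind the grasp point.
Start: joints at [1.171, 0.527, 1.433, -0, 1.181, -0.178], TCP at [0.137, 0.61, 0.405] pointing down, gripper open.
Joint ranges: [-3.08, 3.08], [-0.75, 2.2], [0.22, 2.44], [-1.43, 4.57], [0, 2.65], [-2.85, 2.85]. Speed limits (rad/s): [2.79, 2.79, 3.14, 3.14, 3.14, 3.14].

### API

Orientations are given as a unit quaternion [x, y, z, w].
In Python, from rig import get_obs, camera, hand_in, cut_out, robot gives the robot as it stands.
- The arm moves only by the tool step_arm, never from a script. Its argument "rows" is a list of rows, each a list of 6 numbers: the shift along the world's x, y, z in m, then the turn, a rotation vector about the world's x, y, z in degrees. A call has 1 to 12 rows; each row shifts and turns the commanded pose from where the row before left it; what a row does not reach is not made up. A row lasts 1/8 s, in which the tool goes at most 62.5 mm and 10.7 degrees, less where a joint would pass 70% of its speed; a pose out of reach is approached as far as the arm can. A call is refused whole if a number of a shift passes 0.0625 or a number of a turn 10.7, either way. A call with a gripper value outside its range is refused whole. "jaw" is the finger opening in m, from 0 to 0.087, set as the call begins (left out, the last holds). The fingers move at their own pace and stop on an object; "squeeze" is the grip in N (left out, the last holds). Time passes only in rows, so rows that do not move let the fingers close. It gives the time, the measured TCP pose, the force, the opening and the grip force at its end, in the units of the state.
- get_obs(): the state, without advancing time (a new reading comes with each control period).
- camera(name): name is "scene" or "top"; returns a dict with "pixels" (384x512x3 uint8, blue, green, red), "depth" (384x512 float32, m along the optical axis (not along the pixel's ray), 0 where there is no reading), "fov_y" (degrees; the focal length in pixels is half the picture's height over the tangent of half this angle, whatever the lens; pixels are square), "cx", "cy" (the principal point, pixels), "extrinsics" (4x4, takes a point from camera to world coordinates). Camera axes: x right, y up, looking along -z (the intrinsics and any distortion apply to the point x, -y, -z); pixel columns grow to the right and rows downward; lengths in m; the calibration is good to about 2 mm. A picture is of the moment at which its call begins.
- hand_in(): hands the job in; it is judged then, once.
Trained networks look in the newest picture that a camera, given by its name, has taken for a name from the list of things; names that differ only in an ending like _2 or _b are one class to them, and where a whole thing is asked for, a point or a joint stands for the part that bears it (a point fixed in the world has none). Each returns a list of dicts, best first, with "confidence" (0 to 1); they miss things now and then, are a little off and sometimes report something else, mostly with a low value. They report only what shows in the picture. A call takes as long as a camera call.
- cut_out(label, camera): "region" (384x512 bool, what is visible of it) and "extent" ([centre column, centre row, width, height] in pixels, round what is visible of it).
The state is a dict: "time": time; "q": joint angles; "joint_velocities": joint speeds; "joint_torque": joint torques, N m; "position": TCP position; "tool_rot": TCP orientation; "ft_force": force on the tool from outside, world axes, zero at the start; "moment": the same for the moment, N m; "grip_width": finger opening in m; "grip_force": force on a finger pad.
Only numpy, scipy, OpenCV 4.12 (cv2) and the standard library are available. Lean on these libraries where they do the work, as an engineer would, in place of code of your own. Each camera call takes 0.05 s, during which the arm holds its last target. There are 200 camera calls.

### The job

Squeeze the two handles of the bench-mounted locking pliers together until they snap over centre and stay locked by themselves, so that the jaw presses the end cap fully home on the filter cartridge, and take the gripper off the handles. Then pull the small release lever at the back end of the fixed handle outward, away from the other handle, until the pliers spring wide open, and let go of it. Work gently by feel (no more than about 30 N on a handle or on the lever), open the pliers only with their release lever, and leave the other things on the bench where they are.

Things in the scene. Friction and masses are not known exactly. Their poses are not given: they have to be found in the camera images.
- clamp: Dark steel base plate (170x110x10 mm, x=-50..120), bolted to the bench; its post carries level steel locking pliers. Origin on the bench. Axes: z up, x from handles to jaws (handles point to -x, to the robot), y from fixed to moving handle. The pliers are screwed fast in a slot, anywhere within 20 mm of their middle place along y: all y values given here are +-20 mm, feel or look for them
- handle (a joint): Moving handle on a vertical pin at (0, 20, 75) mm; 0 = open; grows when squeezed. Dead centre 0.23: past it it snaps to its stop 0.28 and stays locked (held by 5 N); before it it springs open. 90 mm behind the pin it resists with 3 to 13 N and its outer (+y) face goes from y=43 to 18 mm. 12 mm thick, z=66..84, ends at x=-130. The FIXED handle lies along x=-2..-132, z=66..84, y=-19 (outer face)..-7
- lever (a joint): Release lever on a vertical pin at (-115, -13, 75) mm in the fixed handle's end; 0 = rest (spring return); grows as its tail is pulled outward (-y, away from the moving handle); hard stop 0.34. Tail: bar 10 mm wide to x=-186, 16 mm high tab at (-175, -13, 75), free space round it. From about 0.05 rad its nose pries the moving handle back (2 to 5 N); at 0.2 to 0.32 rad the pliers fly open
- cap (a joint): How far, in m, the aluminium end cap (26 mm disc) on the +y end of the white filter cartridge (30 mm tube in the jaws, axis at x=75, z=75) is pressed in by the jaw: 0 = 7 mm proud, 0.007 = home. Starts at 0 to 0.002, resists with 5 N, stays where pushed; one full squeeze brings it home. The fixed handle does not give: the middle between the handles shifts 12 mm to -y in a squeeze
- spare_cartridge: bystander: white tube lying on the bench beside the pliers, 70 mm long, 30 mm across; origin under its middle
- spare_collar: bystander: flat aluminium ring, 36 mm across, 12 mm high, lying near the handles; origin under its middle
- screwdriver: bystander: screwdriver with black handle lying on the bench beside the pliers
- reagent_a: bystander: white bottle, 52 mm across, 85 mm high; origin under its middle
- reagent_b: bystander: white jar, 48 mm across, 75 mm high; origin under its middle
- tube_rack: bystander: white rack of sample tubes, 75 x 140 x 80 mm; origin under its middle
- parts_tray: bystander: empty grey tray, 110 x 150 x 35 mm; origin under its middle

How it is judged:
By the outcome, as a careful person would: the job done as asked, in the order asked, and still so for the second after the job is handed in, with the robot touching nothing.
It also fails if it takes over 67 s, if anything falls off the work surface, if the arm or the gripper's body presses on something with over 40 N, if the wrist force passes 120 N, or if a joint passes its speed limit or range.

## Working session

There is one attempt and no reset: what is moved stays moved. The work goes in short steps, Python scripts to look and compute and a tool call to move; the robot and the scene stay as the last step left them, time stands still between calls to the robot, and variables do not carry over. Pictures are saved under pics/ and viewed, at most 10 in all, crops included, and the job is handed in when it is done.

Besides the shell and the picture viewer there is one more tool, called after ">>>" as name(argument=value, ...), one argument or row to a line, values as JSON. step_arm: Moves the arm, as the interface text tells. Its arguments: {"type":"object","properties":{"rows":{"type":"array"},"jaw":{"type":"number"},"squeeze":{"type":"number"}},"required":["rows"]}

```bash
mkdir -p pics; cat > h.py <<'E'
import numpy as np, cv2
from rig import get_obs, camera, hand_in, cut_out, robot
def cloud(c):
    d=c["depth"];H,W=d.shape;f=H/2/np.tan(np.radians(c["fov_y"])/2)
    v,u=np.mgrid[:H,:W]
    P=np.stack([(u-c["cx"])/f*d,-(v-c["cy"])/f*d,-d],-1)
    E=np.array(c["extrinsics"]);Q=P@E[:3,:3].T+E[:3,3];Q[d<=0]=np.nan
    return Q
E
python3 - <<'E'
from h import *
o=get_obs();print({k:np.round(v,3) for k,v in o.items()}, robot.tip_extent)
for n in("top","scene"):
    c=camera(n);cv2.imwrite(f"pics/{n}0.png",c["pixels"]);print(n,[k for k in c],c["fov_y"],c["cx"],c["cy"],np.round(c["extrinsics"],3))
    Q=cloud(c)
    for l in("clamp","lever","handle","cap"):
        for r in cut_out(l,n)[:2]:
            p=Q[r["region"]];p=p[~np.isnan(p[:,0])]
            if len(p): print(l,r["confidence"],r["extent"],len(p),np.round(np.percentile(p,[2,50,98],axis=0),3).tolist())
E
```

```text
{'time': np.float64(0.0), 'q': array([ 1.171,  0.528,  1.434, -0.   ,  1.181, -0.179]), 'joint_velocities': array([ 0.002, -0.002,  0.   , -0.   , -0.   ,  0.002]), 'joint_torque': array([  0.   , -44.004, -17.659,   0.063,   0.058,  -0.   ]), 'position': array([0.137, 0.609, 0.404]), 'tool_rot': array([ 0.111,  0.994, -0.001, -0.   ]), 'ft_force': array([-0.004,  0.09 , -0.691]), 'moment': array([-0.014, -0.005, -0.037]), 'grip_force': np.float64(0.0), 'grip_width': np.float64(0.087)} 0.1822
top ['pixels', 'depth', 'fov_y', 'cx', 'cy', 'extrinsics'] 48.6942613086677 260.41139926477007 193.59285150340557 [[-0.029  0.984 -0.177  0.434]
 [-1.    -0.026  0.017  0.014]
 [ 0.012  0.177  0.984  1.104]
 [ 0.     0.     0.     1.   ]]
clamp 0.66 [225.5, 201.4, 90.6, 94.5] 3154 [[0.498, -0.003, 0.005], [0.629, 0.1, 0.069], [0.721, 0.186, 0.091]]
lever 0.31 [237.8, 249.9, 12.7, 13.4] 68 [[0.47, 0.046, 0.01], [0.483, 0.058, 0.013], [0.497, 0.079, 0.018]]
handle 0.74 [225.3, 221.4, 22.3, 45.1] 266 [[0.493, 0.06, 0.031], [0.549, 0.08, 0.085], [0.604, 0.107, 0.089]]
cap 0.4 [201.9, 169.6, 6.9, 9.9] 64 [[0.668, 0.131, 0.03], [0.679, 0.14, 0.085], [0.691, 0.15, 0.092]]
scene ['pixels', 'depth', 'fov_y', 'cx', 'cy', 'extrinsics'] 45.15508712907181 249.9476727007039 188.28717286465104 [[-0.578 -0.639  0.508  1.389]
 [ 0.816 -0.455  0.356  0.538]
 [ 0.003  0.62   0.784  1.261]
 [ 0.     0.     0.     1.   ]]
clamp 0.88 [272.9, 202.6, 38.8, 90.5] 1860 [[0.511, 0.013, 0.004], [0.663, 0.118, 0.065], [0.736, 0.189, 0.09]]
lever 0.59 [270.3, 172.8, 5.4, 19.5] 50 [[0.488, -0.015, 0.074], [0.514, 0.004, 0.081], [0.549, 0.04, 0.086]]
handle 0.68 [282.4, 186.7, 13.5, 39.8] 146 [[0.465, 0.03, -0.002], [0.545, 0.078, 0.083], [0.624, 0.11, 0.089]]
```

```bash
python3 - <<'E'
import cv2
a=cv2.imread("pics/top0.png")[110:290,140:320];b=cv2.imread("pics/scene0.png")[110:290,190:370]
cv2.imwrite("pics/c0.png",cv2.hconcat([cv2.resize(x,(400,400),interpolation=cv2.INTER_CUBIC) for x in(a,b)]))
E
```

```text
(no output)
```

View pics/c0.png

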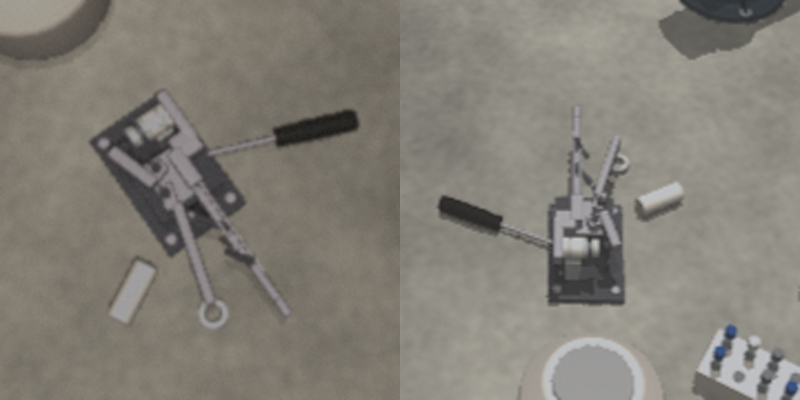

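View pics/top0.png

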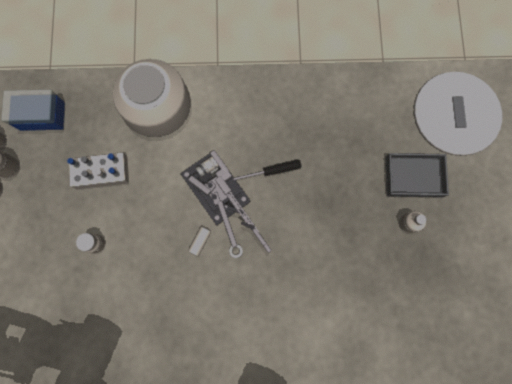

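The crop shows the open pliers: fixed handle and lever run from crop (185,165) to (288,315), and the moving handle ends at (207,300) near the collar at (212,313). Next I'll rectify both views at handle-top height.

```bash
cat >> h.py <<'E'
def proj(c,P):
    E=np.array(c["extrinsics"]);q=(np.asarray(P,float)-E[:3,3])@E[:3,:3]
    f=c["pixels"].shape[0]/2/np.tan(np.radians(c["fov_y"])/2)
    return np.stack([c["cx"]+f*q[...,0]/-q[...,2], c["cy"]+f*q[...,1]/q[...,2]],-1)
def rect(c,z,x0,x1,y0,y1,s=2000,T=None):
    # rows: x decreasing downward; cols: y decreasing to right
    xs=np.arange(x1,x0,-1/s);ys=np.arange(y1,y0,-1/s)
    X,Y=np.meshgrid(xs,ys,indexing="ij")
    P=np.stack([X,Y,np.full_like(X,z)],-1)
    if T is not None: P=P@T[:3,:3].T+T[:3,3]
    m=proj(c,P).astype(np.float32)
    return cv2.remap(c["pixels"],m[...,0],m[...,1],cv2.INTER_CUBIC)
E
python3 - <<'E'
from h import *
C={n:camera(n) for n in("top","scene")}
c=C["top"];Q=cloud(c)
g=c["pixels"].astype(int).sum(2)/3
# plate mask
m=(g<75)&(abs(Q[...,2])<.03)&(Q[...,0]>.45)&(Q[...,0]<.8)&(Q[...,1]>-.02)&(Q[...,1]<.22)
im=rect(c,.01,.45,.85,-.1,.25)
gg=cv2.cvtColor(im,cv2.COLOR_BGR2GRAY)
mk=(cv2.GaussianBlur(gg,(5,5),0)<72).astype(np.uint8)
n,l,s,_=cv2.connectedComponentsWithStats(cv2.morphologyEx(mk,cv2.MORPH_CLOSE,np.ones((9,9))))
i=1+np.argmax(s[1:,4]);pts=np.argwhere(l==i)[:,::-1].astype(np.int32)
r=cv2.minAreaRect(pts);b=cv2.boxPoints(r)
print(r,[(round(.85-v/2000,4),round(.25-u/2000,4)) for u,v in b])
cv2.polylines(im,[b.astype(int)],1,(0,0,255),1)
im2=rect(C["scene"],.01,.45,.85,-.1,.25);cv2.polylines(im2,[b.astype(int)],1,(0,0,255),1)
cv2.imwrite("pics/r1.png",cv2.resize(cv2.hconcat([im,im2]),(800,457)))
E
```

```text
((261.26922607421875, 407.65380859375), (335.31622314453125, 184.4377899169922), 56.30992889404297) [(np.float32(0.6903), np.float32(0.2042)), (np.float32(0.7415), np.float32(0.1275)), (np.float32(0.602), np.float32(0.0345)), (np.float32(0.5508), np.float32(0.1112))]
```

View pics/r1.png

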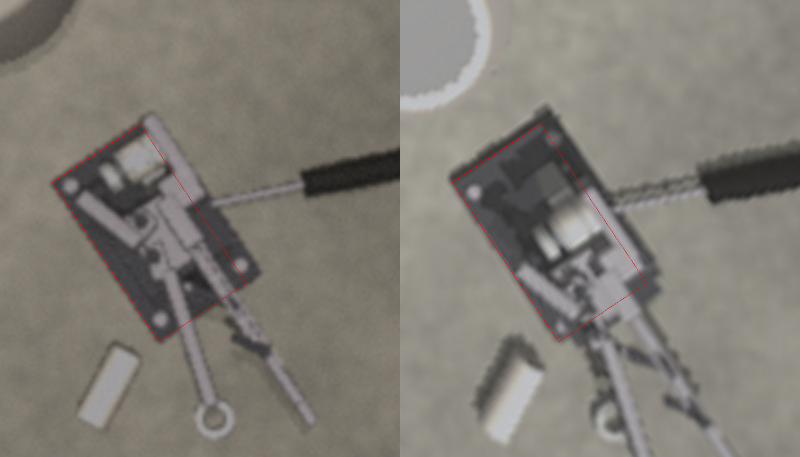

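The box fits the plate on its +y, front and rear edges, while the jaw hides the -y edge. That gives a yaw of about 33.7°. Now I'll rectify at z=0.084 in the clamp frame.

```bash
cat >> h.py <<'E'
def T_(yaw=33.7,x=.622,y=.0925):
    a=np.radians(yaw);T=np.eye(4);T[:2,:2]=[[np.cos(a),-np.sin(a)],[np.sin(a),np.cos(a)]];T[:2,3]=x,y
    return T
E
python3 - <<'E'
from h import *
out=[]
for n,z in(("top",.010),("top",.084),("scene",.084)):
    c=camera(n);im=rect(c,z,-.21,.14,-.08,.08,1600,T_())
    for x in np.arange(-.2,.14,.05): cv2.putText(im,f"{x*1000:.0f}",(0,int((.14-x)*1600)+4),0,.35,(0,255,255));cv2.line(im,(24,int((.14-x)*1600)),(30,int((.14-x)*1600)),(0,255,255))
    for y in np.arange(-.06,.07,.02): u=int((.08-y)*1600);cv2.line(im,(u,0),(u,559),(0,255,255) if abs(y)<1e-6 else (0,160,0),1)
    if z<.05: cv2.rectangle(im,(int(.025*1600),int(.02*1600)),(int(.135*1600),int(.19*1600)),(0,0,255),1)
    out.append(im)
im=cv2.hconcat(out);print(im.shape);cv2.imwrite("pics/r2.png",im)
E
```

```text
(560, 768, 3)
```

View pics/r2.png

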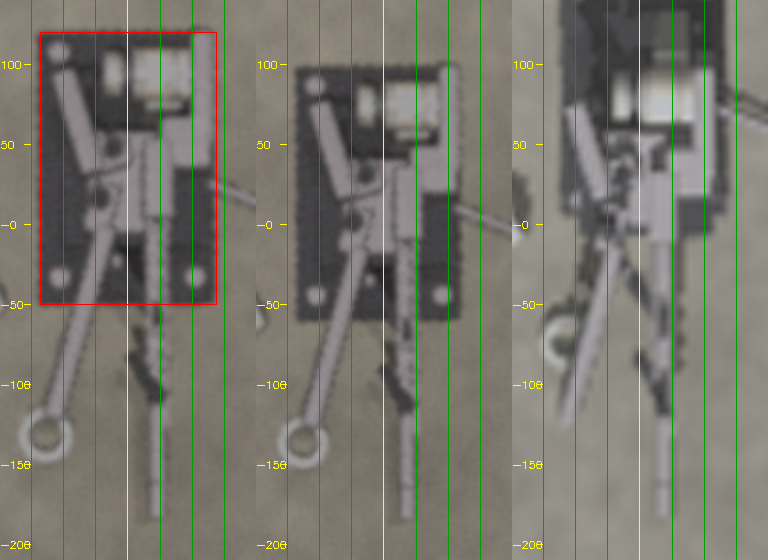

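Plate fit is good: the pin shows at x≈0, y≈19, the lever tail runs to x≈-185, and the fixed handle and lever centre sit at y≈-13 to -14. So the slot offset is about 0, with yaw about 34.2°. Now I'll move above the handles.

>>> step_arm(
  rows=[
    [0.0336,-0.0465,0,0,0,3.9],
    [0.0336,-0.0465,0,0,0,3.9],
    [0.0336,-0.0465,0,0,0,3.9],
    [0.0336,-0.0465,0,0,0,3.9],
    [0.0336,-0.0465,0,0,0,3.9],
    [0.0336,-0.0465,0,0,0,3.9],
    [0.0336,-0.0465,0,0,0,3.9],
    [0.0336,-0.0465,0,0,0,3.9],
    [0.0336,-0.0465,0,0,0,3.9],
    [0.0336,-0.0465,0,0,0,3.9],
    [0.0336,-0.0465,0,0,0,3.9],
    [0.0336,-0.0465,0,0,0,3.9],
  ],
  jaw=0.087,
  squeeze=20,
)

```text
time: 2.25
position: [0.5416, 0.0499, 0.405]
tool_rot: [-0.294, 0.956, -0.0, 0.0]
ft_force: [0.2, 1.0, 0.6]
grip_width: 0.0871
grip_force: 0.0
```

>>> step_arm(
  rows=[
    [0,0.002,-0.05,0,0,0],
    [0,0,-0.05,0,0,0],
    [0,0,-0.02,0,0,0],
    [0,0,0,0,0,0],
  ],
)

```text
time: 2.75
position: [0.5402, 0.0536, 0.2832]
tool_rot: [-0.293, 0.956, 0.001, -0.002]
ft_force: [-0.3, -0.4, 0.1]
grip_width: 0.0871
grip_force: 0.0
```

```bash
python3 - <<'E'
from h import *
out=[]
for n,z in(("scene",.1),("top",.084)):
    c=camera(n)
    p=proj(c,[.541,.052,.1]).astype(int)
    im=c["pixels"][max(p[1]-60,0):p[1]+60,p[0]-60:p[0]+60]
    out.append(cv2.resize(im,(400,400),interpolation=cv2.INTER_CUBIC))
cv2.imwrite("pics/d.png",cv2.hconcat(out))
E
```

```text
(no output)
```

View pics/d.png

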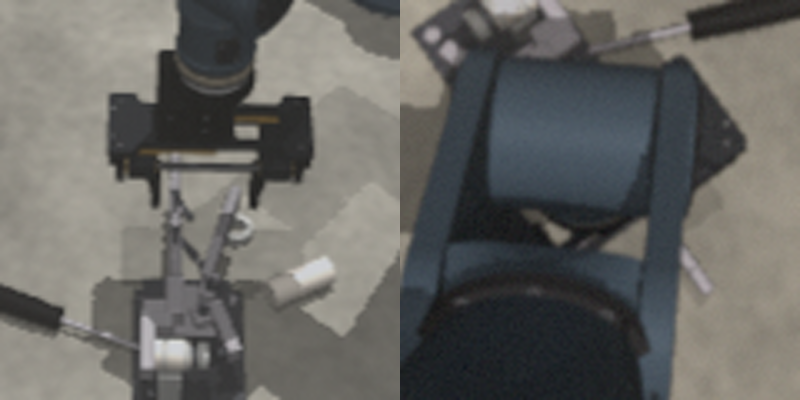

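In the scene view (left half), the fingertips at (155,205) and (257,205) straddle both handles. I'll lower the gripper.

>>> step_arm(
  rows=[
    [0,0,-0.01,0,0,0],
    [0,0,-0.012,0,0,0],
    [0,0,-0.012,0,0,0],
    [0,0,-0.01,0,0,0],
    [0,0,0,0,0,0],
  ],
)

```text
time: 3.48
position: [0.5403, 0.0537, 0.2396]
tool_rot: [-0.293, 0.956, 0.0, -0.001]
ft_force: [-0.3, 0.6, 0.6]
grip_width: 0.0871
grip_force: 0.0
```

>>> step_arm(
  rows=[
    [0.0023,-0.0033,0,0,0,0],
    [0.0022,-0.0033,0,0,0,0],
    [0,0,0,0,0,0],
  ],
)

```text
time: 3.85
position: [0.5456, 0.0466, 0.2412]
tool_rot: [-0.293, 0.956, -0.0, 0.001]
ft_force: [-0.7, 0.8, 0.1]
grip_width: 0.087
grip_force: 0.0
```

>>> step_arm(
  rows=[
    [-0.0014,0.002,0,0,0,0],
    [-0.0014,0.0021,0,0,0,0],
    [0,0,0,0,0,0],
    [0,0,0,0,0,0],
  ],
  jaw=0.068,
)

```text
time: 4.35
position: [0.5418, 0.0516, 0.2406]
tool_rot: [-0.293, 0.956, 0.001, -0.001]
ft_force: [-1.9, 2.0, 0.6]
grip_width: 0.0687
grip_force: 1.0
```

>>> step_arm(
  rows=[
    [0,0,0,0,0,0],
    [0,0,0,0,0,0],
  ],
  jaw=0.062,
)

```text
time: 4.6
position: [0.5415, 0.0515, 0.2405]
tool_rot: [-0.293, 0.956, 0.001, -0.001]
ft_force: [-3.9, 2.7, 1.7]
grip_width: 0.0633
grip_force: 1.6
```

>>> step_arm(
  rows=[
    [0.0006,-0.0008,0,0,0,0],
    [0,0,0,0,0,0],
  ],
  jaw=0.057,
)

```text
time: 4.85
position: [0.5423, 0.0503, 0.2404]
tool_rot: [-0.293, 0.956, 0.0, -0.001]
ft_force: [-3.8, -0.2, -0.2]
grip_width: 0.0579
grip_force: 3.0
```

>>> step_arm(
  rows=[
    [0.0007,-0.001,0,0,0,0],
    [0.0007,-0.001,0,0,0,0],
  ],
  jaw=0.052,
)

```text
time: 5.1
position: [0.5438, 0.0482, 0.2404]
tool_rot: [-0.293, 0.956, 0.0, -0.001]
ft_force: [-5.6, 1.3, 0.4]
grip_width: 0.0527
grip_force: 4.2
```

>>> step_arm(
  rows=[
    [0.0007,-0.001,0,0,0,0],
    [0.0007,-0.001,0,0,0,0],
  ],
  jaw=0.047,
)

```text
time: 5.35
position: [0.5452, 0.0461, 0.2404]
tool_rot: [-0.293, 0.956, 0.0, -0.001]
ft_force: [-5.8, 1.7, -0.5]
grip_width: 0.0479
grip_force: 2.8
```

>>> step_arm(
  rows=[
    [0.0007,-0.001,0,0,0,0],
    [0.0007,-0.001,0,0,0,0],
  ],
  jaw=0.042,
)

```text
time: 5.6
position: [0.5474, 0.0443, 0.2407]
tool_rot: [-0.293, 0.956, 0.0, 0.0]
ft_force: [-2.7, 0.9, -0.2]
grip_width: 0.0429
grip_force: 1.3
```

>>> step_arm(
  rows=[
    [0.0007,-0.001,0,0,0,0],
    [0.0007,-0.001,0,0,0,0],
    [0,0,0,0,0,0],
  ],
  jaw=0.037,
)

```text
time: 5.98
position: [0.5492, 0.0428, 0.2411]
tool_rot: [-0.293, 0.956, 0.0, 0.001]
ft_force: [-0.1, 5.3, 0.7]
grip_width: 0.0375
grip_force: 2.0
```

>>> step_arm(
  rows=[
    [0,0,0,0,0,0],
    [0,0,0,0,0,0],
  ],
  jaw=0.033,
)

```text
time: 6.22
position: [0.5493, 0.0427, 0.2411]
tool_rot: [-0.293, 0.956, -0.0, 0.001]
ft_force: [-0.1, 4.8, -0.9]
grip_width: 0.0362
grip_force: 20.0
```

The pads meet a hard stop at 36 mm with 20 N, so the pliers are at the locked stop. I'll open the gripper and lift off.

>>> step_arm(
  rows=[
    [0,0,0,0,0,0],
    [0,0,0,0,0,0],
    [0,0,0,0,0,0],
  ],
  jaw=0.07,
)

```text
time: 6.6
position: [0.5488, 0.042, 0.2408]
tool_rot: [-0.293, 0.956, -0.0, 0.0]
ft_force: [0.5, -0.8, -0.4]
grip_width: 0.0589
grip_force: 0.0
```

>>> step_arm(
  rows=[
    [0,0,0.02,0,0,0],
    [0,0,0.03,0,0,0],
    [0,0,0.04,0,0,0],
    [-0.05,-0.02,0.03,0,0,0],
    [0,0,0,0,0,0],
  ],
)

```text
time: 7.22
position: [0.496, 0.0219, 0.3625]
tool_rot: [-0.293, 0.956, -0.0, -0.0]
ft_force: [0.2, 0.4, 0.9]
grip_width: 0.07
grip_force: 0.0
```

```bash
python3 - <<'E'
from h import *
c=camera("scene");im=rect(c,.084,-.21,.14,-.08,.08,1600,T_(34.2))
for y in np.arange(-.06,.07,.02): u=int((.08-y)*1600);cv2.line(im,(u,0),(u,559),(0,255,255) if abs(y)<1e-6 else (0,160,0),1)
cv2.imwrite("pics/e.png",im)
E
```

```text
(no output)
```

View pics/e.png

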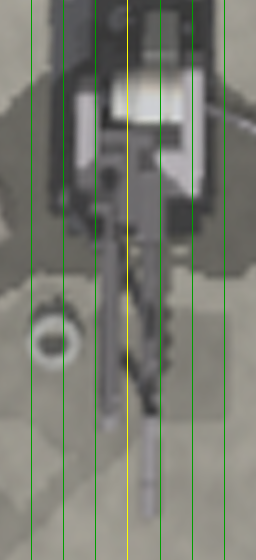

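Locked: handles parallel, cap pressed in, lever tail at u≈151 (y≈-14). Now I'll straddle the tail tab.

>>> step_arm(
  rows=[
    [-0.005,-0.019,0,0,0,0],
    [-0.005,-0.0185,0,0,0,0],
    [0,0,-0.04,0,0,0],
    [0,0,-0.03,0,0,0],
    [0,0,-0.02,0,0,0],
    [0,0,-0.02,0,0,0],
    [0,0,-0.013,0,0,0],
    [0,0,0,0,0,0],
  ],
  jaw=0.04,
)

```text
time: 8.28
position: [0.4888, -0.0151, 0.2365]
tool_rot: [-0.293, 0.956, 0.001, -0.001]
ft_force: [-0.4, 0.2, -0.5]
grip_width: 0.0401
grip_force: 0.0
```

>>> step_arm(
  rows=[
    [0.0031,-0.0045,0,0,0,0],
    [0.0031,-0.0045,0,0,0,0],
    [0,0,0,0,0,0],
  ],
)

```text
time: 8.65
position: [0.4955, -0.0247, 0.2384]
tool_rot: [-0.293, 0.956, -0.001, 0.001]
ft_force: [-0.1, 0.4, -0.5]
grip_width: 0.0397
grip_force: 0.0
```

>>> step_arm(
  rows=[
    [0.0011,-0.0017,0,0,0,0],
    [0.0011,-0.0017,0,0,0,0],
    [0,0,0,0,0,0],
  ],
)

```text
time: 9.02
position: [0.4968, -0.0275, 0.2378]
tool_rot: [-0.293, 0.956, 0.0, -0.0]
ft_force: [-0.6, 0.3, 0.3]
grip_width: 0.0403
grip_force: 0.3
```

>>> step_arm(
  rows=[
    [0.0011,-0.0017,0,0,0,0],
    [0.0011,-0.0017,0,0,0,0],
    [0,0,0,0,0,0],
  ],
)

```text
time: 9.4
position: [0.499, -0.031, 0.2377]
tool_rot: [-0.293, 0.956, 0.0, -0.0]
ft_force: [-0.7, 1.4, 0.7]
grip_width: 0.0398
grip_force: 0.8
```

>>> step_arm(
  rows=[
    [0.0011,-0.0017,0,0,0,0],
    [0.0011,-0.0017,0,0,0,0],
    [0,0,0,0,0,0],
  ],
)

```text
time: 9.78
position: [0.5015, -0.0346, 0.2377]
tool_rot: [-0.293, 0.956, -0.0, 0.0]
ft_force: [-1.2, 0.9, 1.2]
grip_width: 0.0401
grip_force: 0.6
```

>>> step_arm(
  rows=[
    [0.0011,-0.0017,0,0,0,0],
    [0,0,0,0,0,0],
  ],
)

```text
time: 10.02
position: [0.5027, -0.0362, 0.2378]
tool_rot: [-0.293, 0.956, -0.0, 0.0]
ft_force: [-1.1, 1.3, 0.2]
grip_width: 0.0402
grip_force: 0.6
```

>>> step_arm(
  rows=[
    [0.0011,-0.0017,0,0,0,0],
    [0,0,0,0,0,0],
  ],
)

```text
time: 10.28
position: [0.5037, -0.0379, 0.2378]
tool_rot: [-0.293, 0.956, -0.0, 0.0]
ft_force: [-0.3, 1.3, -0.1]
grip_width: 0.0403
grip_force: 0.6
```

>>> step_arm(
  rows=[
    [0.0011,-0.0017,0,0,0,0],
    [0,0,0,0,0,0],
  ],
)

```text
time: 10.52
position: [0.5047, -0.0396, 0.2377]
tool_rot: [-0.293, 0.956, -0.0, 0.0]
ft_force: [-0.5, 1.3, 0.4]
grip_width: 0.04
grip_force: 0.7
```

>>> step_arm(
  rows=[
    [0.0011,-0.0017,0,0,0,0],
    [0,0,0,0,0,0],
  ],
)

```text
time: 10.78
position: [0.5055, -0.0409, 0.2377]
tool_rot: [-0.293, 0.956, 0.0, -0.0]
ft_force: [-2.1, 4.0, 0.5]
grip_width: 0.0398
grip_force: 1.5
```

```bash
python3 - <<'E'
from h import *
c=camera("scene");im=rect(c,.084,-.21,.14,-.08,.08,1600,T_(34.2))
for y in np.arange(-.06,.07,.02): u=int((.08-y)*1600);cv2.line(im,(u,0),(u,559),(0,255,255) if abs(y)<1e-6 else (0,160,0),1)
cv2.imwrite("pics/f.png",im)
E
```

```text
(no output)
```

View pics/f.png

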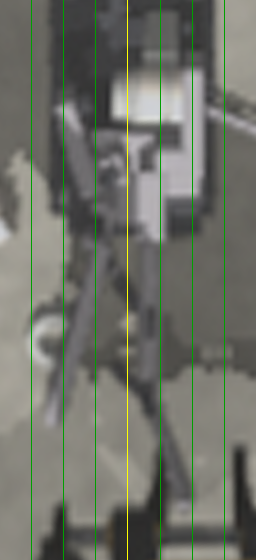

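The pliers are wide open (moving handle tip at (55,420)), with the lever pulled to its stop. I'll ease the lever back and withdraw.

>>> step_arm(
  rows=[
    [-0.0025,0.0036,0,0,0,0],
    [-0.0025,0.0036,0,0,0,0],
    [-0.0025,0.0036,0,0,0,0],
    [-0.0025,0.0036,0,0,0,0],
    [-0.0025,0.0036,0,0,0,0],
    [-0.0025,0.0036,0,0,0,0],
    [0,0,0,0,0,0],
  ],
)

```text
time: 11.7
position: [0.4906, -0.0192, 0.2378]
tool_rot: [-0.293, 0.956, -0.0, 0.0]
ft_force: [0.0, -0.3, -0.5]
grip_width: 0.0402
grip_force: 0.0
```

>>> step_arm(
  rows=[
    [0,0,0.02,0,0,0],
    [0,0,0.03,0,0,0],
    [0,0,0.04,0,0,0],
    [0,0,0.05,0,0,0],
    [-0.03,-0.05,0.02,0,0,0],
    [0,-0.06,0,0,0,0],
    [0,-0.06,0,0,0,0],
    [0,-0.06,0,0,0,0],
    [0,0,0,0,0,0],
  ],
)

```text
time: 12.82
position: [0.4645, -0.2497, 0.3979]
tool_rot: [-0.288, 0.958, -0.004, -0.002]
ft_force: [0.3, -0.6, 0.6]
grip_width: 0.04
grip_force: 0.0
```

```bash
python3 - <<'E'
from h import *
o=[]
for n in("top","scene"):
    c=camera(n);o.append(rect(c,.084,-.21,.14,-.08,.08,1600,T_(34.2)))
a=camera("top")["pixels"]
o.append(cv2.copyMakeBorder(a[:,60:320][:,:],0,176,0,0,cv2.BORDER_CONSTANT))
cv2.imwrite("pics/g.png",cv2.hconcat(o))
E
```

```text
(no output)
```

View pics/g.png

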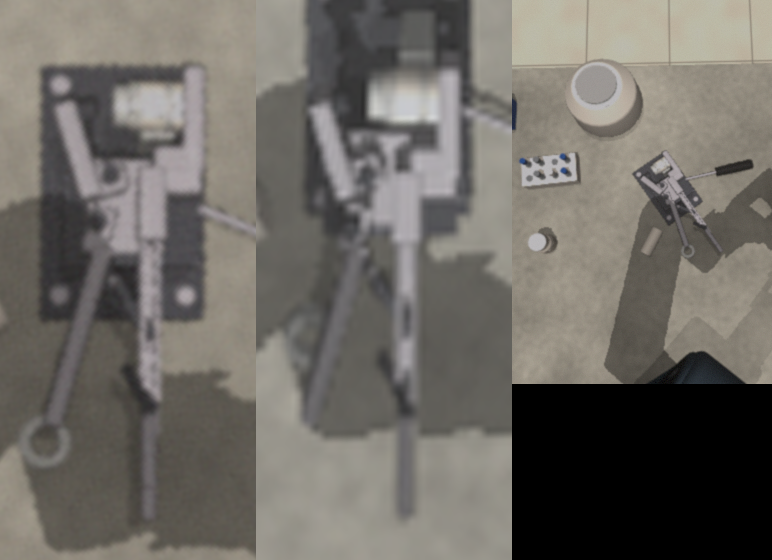

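The pliers are open, the lever is back at rest (148,460), the cap is flush on the cartridge (no gap left at (120,105)), and the other things are undisturbed.

```bash
python3 -c "
from rig import hand_in
print(hand_in())"
```

```text
the job is handed in; nothing more can be done
None
```

The pliers were squeezed to their locked stop (20 N at most), pressing the cap home, then sprung wide open with the release lever; the lever was let go, nothing else was moved, and the job is handed in at about 13 s of the 67 s allowed.

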